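Lock the juice jug and mesh the reamer on the citrus press

TASK

Get the citrus press ready to run: first swing the red-tipped keeper bar fully shut over the jug's tab until it clicks, so the jug cannot turn or lift. Then fit the orange reamer upright on the drive spindle in the middle of the jug, turn it until the splines mesh and slide it all the way home, and press it down with the sprung spindle to the bottom of its stroke. Finish holding it there: the gripper must still be gripping the reamer and pressing it down when you stop; leave everything else on the counter where it stands.

Things in the scene. Friction and masses are not known exactly. Their poses are not given: they have to be found in the camera images.
- citrus_press: White electric citrus press, fixed, base 164 mm across, 70 mm high. Origin: centre of its underside on the spindle's axis; z up, x away from the robot at yaw 0. The jug latch is on a bracket on its -y side (to y = -100 mm). Catch post for the keeper at (-28, -88) mm, 14 x 20 mm, top z = 125 mm, with a stop lip on the jug's side up to 136 mm.
- keeper_hinge (a point): Axis of the keeper bar's upright hinge post, at (28, -88) mm in the press's frame, at the bar's mid height z = 132 mm; the axes are the press's. The post's head reaches z = 143 mm.
- keeper (a joint): Keeper bar's angle, rad. 0 = shut: it points along the press's -x, over the jug's tab, into the catch post. Grows as it swings out, anticlockwise from above; at 1.57 it points along -y; stops at 0 and 1.7. Stays where left; over the last 0.13 rad a spring ball in the catch post resists (about 4 N at the paddle); below about 0.05 it snaps the bar to 0 and keeps it.
- keeper_paddle (a point): Centre of the red finger paddle at the keeper bar's free end, 78 mm from the hinge axis, at z = 139 mm; 28 mm long along the bar, 10 mm thick, from z = 128 to 150 mm. The steel bar is 12 mm wide, z = 128 to 137 mm. Its x axis runs along the bar towards the hinge; its y points across, in the closing direction.
- drive (a joint): How far the drive spindle is pressed down, m: 0 = up, 0.006 = bottom of its stroke (rigid stop). The spring needs about 5 N to start and 11 N at the bottom.
- spindle_top (a point): Centre of the top of the upright drive spindle, z = 140 mm at rest; x through one of its six teeth (every 60 degrees). Grey core 18 mm across, tapered over its top 5 mm; black teeth 3.5 mm wide, 29 mm across the tips, begin 10 mm below the top, 26 mm long. Gears hold its clocking (a random angle): it does not turn with the reamer.
- reamer: Orange ribbed reamer standing on the counter, 78 mm high, about 100 g, loose. Origin: centre of its underside, z up. Cone 52 mm across at 28 mm height, 49 mm at 52 mm, then a dome to the top; grip the cone at 30 to 55 mm. Foot flange 76 mm across, 3 mm thick. x axis through one of its six full-length ribs (every 60 degrees; six short ribs between).
- reamer_hub (a point): Mouth of the reamer's hub, at its origin. Bore 32 mm, 28 mm deep, six inward splines (3.5 mm wide, 21 mm between opposite ones) 2 to 20 mm above the mouth. Meshes when the full-length ribs stand over the spindle's teeth, within about 8 degrees. Unmeshed it rests with the mouth 12 mm below the spindle top; fully home, roof on the spindle top, 28 mm below it.
- jug: Clear juice jug with a grey handle, loose on the press, 144 mm across, rim at z = 125 mm. Origin: centre of its underside, 70 mm above the counter, on the press's axis. Its grey tab, 34 mm wide, sticks out between hinge and catch post, top at z = 125 mm, 3 mm under the shut keeper bar.
- ramekin: White ramekin upside down, bystander, 72 mm across, 41 mm high; origin: centre of its underside.
- garlic: Garlic bulb, bystander, 60 mm; origin: centre of its underside.
- salt_shaker: Salt shaker, bystander, 44 mm across, 90 mm high; origin: centre of its underside.
- spice_jar: Glass spice jar with a green lid, bystander, 46 mm across, 106 mm high; origin: centre of its underside.
Mind the look-alikes: they are no part of the job. What is meant by the citrus_press is not brown, and is the larger of those in its own colour.

How it is judged:
By the outcome, as a careful person would: the job done as asked, in the order asked, and still so for the second after the job is handed in, while the arm keeps its last pose, push and grip.
It also fails if it takes over 67 s, if anything falls off the work surface, if the arm or the gripper's body presses on something with over 40 N, if the wrist force passes 120 N, or if a joint passes its speed limit or range.

ROBOT

A 6-joint arm with a two-finger parallel gripper is mounted at the origin on a cart in front of the work surface, level with it; the furniture and walls round the work are solid. World frame = base frame: x ahead of the robot, y to its left, z up, the work surface at z = 0. Lengths are in m, angles in rad, forces in N, time in s.
With the tool pointing down it reaches from about 0.25 to 0.775 m from the base axis. Payload 4 kg.
Tool frame: the origin (TCP) lies midway between the tips of the shut fingers; the grasp point (between the pads) lies 19 mm behind it (robot.hold_point_z is the distance from the TCP to the grasp point, in m); z points along the fingers, y is the line along which they close (so a half turn about z gives the same grasp; the last joint's range is limited). The gripper opens to 94 mm and grips with 3 to 60 N. Pads are 16 mm wide; open, the fingers measure 119 mm over their backs; the gripper's body (75 mm by 177 mm) begins 78 mm behind the grasp point.
Start: joints at [-1.306, 0.087, 1.371, -0, 1.684, -0.103], TCP at [0.198, -0.513, 0.206] pointing down, gripper open.
Joint ranges: [-3.1, 3.1], [-0.76, 2.03], [0.27, 2.55], [-1.08, 4.22], [0.17, 2.65], [-2.57, 2.57]. Speed limits (rad/s): [2.79, 2.79, 3.14, 3.14, 3.14, 3.14].

INTERFACE

Orientations are given as [roll, pitch, yaw] about the fixed x, y, z axes, in that order (R = Rz(yaw) Ry(pitch) Rx(roll)).
In Python, from bench import readout, imaging, robot gives the robot as it stands.
- The arm moves only by the tool carry_out, never from a script. Its argument "motion" is text: rows parted by semicolons, each of 7 numbers parted by spaces: the shift along the tool's x, y, z each as a share of 200 mm, from -1 to 1, then the turn, a rotation vector about the tool's x, y, z each as a share of 120 degrees, from -1 to 1, then the opening, from 0 (shut) to 1 (fully open). A call has 1 to 12 rows; each row shifts and turns the commanded pose from where the row before left it, along the tool's axes as they then stand; what a row does not reach is not made up. A row lasts 1/8 s, in which the tool goes at most 62.5 mm and 10.7 degrees, less where a joint would pass 70% of its speed; a pose out of reach is approached as far as the arm can. A call with a number of a shift or a turn outside -1 to 1 is refused whole. A call with a gripper value outside its range is refused whole. The fingers move at their own pace and stop on an object; the grip force is fixed at half the most. Time passes only in rows, so rows that do not move let the fingers close. It gives the time, the measured TCP pose, the force, the opening and the grip force at its end, in the units of the state.
- readout.get_obs(): the state, without advancing time (a new reading comes with each control period).
- imaging.snapshot(name): name is "scene" or "top" or "wrist"; returns a dict with "pixels" (480x640x3 uint8, red, green, blue), "fx", "fy", "cx", "cy" (pixels), "R" (3x3) and "t" (3): a world point X has camera coordinates R X + t. Camera axes: x right, y down, z forward; pixel columns grow to the right and rows downward; lengths in m; the calibration is good to about 2 mm. The wrist camera is an equidistant fisheye: a pixel r from the principal point sees the ray r / f radians off the axis. A picture is of the moment at which its call begins. There is no depth.
- robot.close_job(): hands the job in; it is judged then, once.
The state is a dict: "time": time; "joint_positions": joint angles; "qvel": joint speeds; "joint_torque": joint torques, N m; "tool_pos": TCP position; "ee_rot": TCP orientation; "wrist_force": force on the tool from outside, world axes, zero at the start; "wrist_torque": the same for the moment, N m; "width": finger opening in m; "finger_force": force on a finger pad.
Only numpy, scipy, OpenCV 4.12 (cv2) and the standard library are available. Lean on these libraries where they do the work, as an engineer would, in place of code of your own. Each camera call takes 0.05 s, during which the arm holds its last target. There are 200 camera calls.

## Working session

There is one attempt and no reset: what is moved stays moved. The work goes in short steps, Python scripts to look and compute and a tool call to move; the robot and the scene stay as the last step left them, time stands still between calls to the robot, and variables do not carry over. Pictures are saved under pics/ and viewed, at most 10 in all, crops included, and the job is handed in when it is done.

Besides the shell and the picture viewer there is one more tool, called after "Call:" by a JSON object that holds its "method" and its "body". carry_out: Moves the arm, as the interface text tells. Its arguments: {"type":"object","properties":{"motion":{"type":"string"}},"required":["motion"]}

```bash
mkdir -p pics; cat > h.py <<'E'
import numpy as np, cv2
from bench import readout, imaging, robot
def snap(n,f=None):
    s=imaging.snapshot(n); s['R']=np.array(s['R']); s['t']=np.array(s['t'])
    if f: cv2.imwrite('pics/'+f,s['pixels'][:,:,::-1])
    return s
def ray(s,u,v,wrist=False):
    x,y=(u-s['cx'])/s['fx'],(v-s['cy'])/s['fy']
    if wrist:
        r=np.hypot(x,y); k=np.sin(r)/r if r>1e-9 else 1.; d=np.array([x*k,y*k,np.cos(r)])
    else: d=np.array([x,y,1.])
    return -s['R'].T@s['t'], s['R'].T@d
def onz(s,u,v,z,wrist=False):
    c,d=ray(s,u,v,wrist); return c+d*(z-c[2])/d[2]
def proj(s,X,wrist=False):
    c=s['R']@np.array(X,float)+s['t']
    if wrist:
        q=np.hypot(c[0],c[1]); th=np.arctan2(q,c[2]); c=np.array([c[0]/q*th,c[1]/q*th,1]) 
    return np.array([s['fx']*c[0]/c[2]+s['cx'],s['fy']*c[1]/c[2]+s['cy']])
E
python3 - <<'E'
from h import *
a=snap('scene','s1.png');b=snap('top','t1.png')
for s in(a,b): print(s['fx'],s['cx'],s['cy'],(-s['R'].T@s['t']).round(3),s['R'].round(2).tolist())
o=readout.get_obs();print(o['tool_pos'],o['ee_rot'],o['wrist_force'],o['width'],robot.hold_point_z)
E
```

```text
517.465323364833 318.7338294673862 236.9621593112299 [0.005 0.906 0.857] [[-0.85, -0.52, -0.0], [-0.31, 0.51, -0.8], [0.42, -0.68, -0.6]]
554.8009022492396 316.52953585612323 244.96453254388393 [0.358 0.021 1.433] [[-0.02, -1.0, -0.0], [-0.99, 0.02, -0.13], [0.13, 0.0, -0.99]]
[ 0.19761874 -0.51275036  0.20442945] [-3.13962816e+00 -1.68492690e-04  3.67809073e-01] [ 0.73242553 -0.32441906  0.31084249] 0.09400790071320995 0.0188
```

View pics/s1.png

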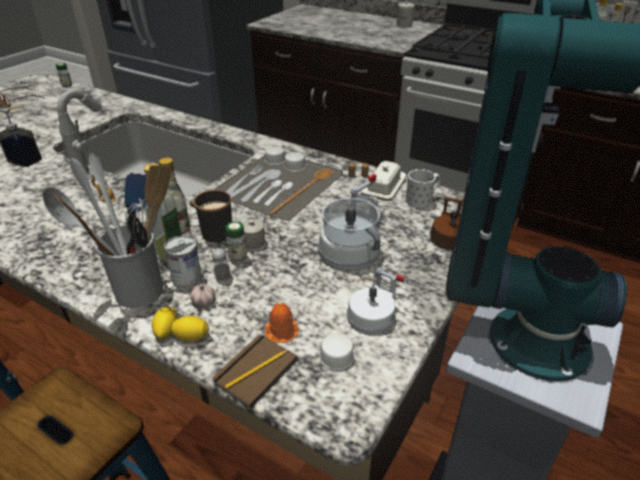

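View pics/t1.png

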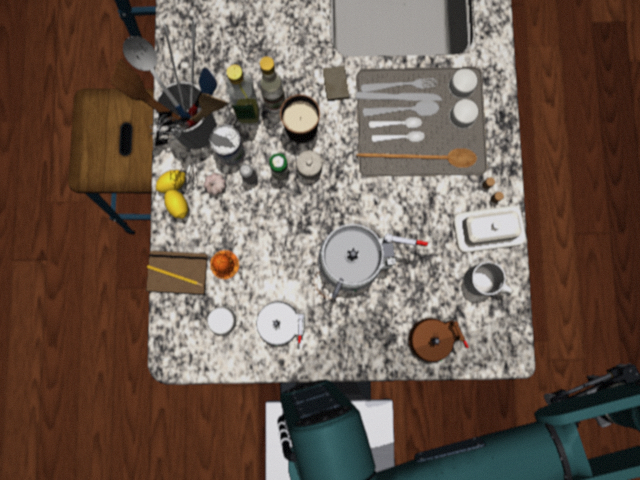

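The scene view shows the clear-jug press at (350,235), the small white press at (372,308) and the brown one at (447,230). In the top view these are at (352,256), (277,323) and (432,340). The reamer is at top (223,263); lemons at (172,190) are yellow, not it. My choice is the large white press with the jug, whose keeper tip is at (422,242). I'll check it in a close crop.

```bash
cat > m1.py <<'E'
from h import *
a=snap('scene');b=snap('top')
def cents(s,box,f):
    x0,y0,x1,y1=box; hsv=cv2.cvtColor(s['pixels'][y0:y1,x0:x1],cv2.COLOR_RGB2HSV); m=f(hsv).astype(np.uint8)
    n,l,st,c=cv2.connectedComponentsWithStats(m); i=1+np.argmax(st[1:,4]); return c[i]+[x0,y0],st[i,4],(st[i,:4]+[x0,y0,0,0])
red=lambda h:((h[...,0]<8)|(h[...,0]>172))&(h[...,1]>140)&(h[...,2]>90)
org=lambda h:(h[...,0]<18)&(h[...,1]>170)&(h[...,2]>90)
pt=cents(b,(400,220,450,260),red);ps=cents(a,(360,165,385,190),red)
rt=cents(b,(200,240,245,285),org);rs=cents(a,(255,295,305,345),org)
print(pt,ps,rt,rs)
print('paddle top z.139',onz(b,*pt[0],.145),'scene',onz(a,*ps[0],.139))
print('reamer',onz(b,*rt[0],.02), onz(a,*rs[0],.03))
print('spindle',onz(b,352,255,.14),onz(a,350,211,.14))
A=cv2.resize(b['pixels'][215:300,310:440],None,fx=4,fy=4,interpolation=2)
B=cv2.resize(b['pixels'][235:290,195:250],None,fx=4.6,fy=4.6,interpolation=2)
C=cv2.resize(a['pixels'][165:280,300:415],None,fx=4,fy=4,interpolation=2)
im=np.zeros((600,790,3),np.uint8); im[:340,:520]=A[:340,:520]; im[342:342+253,:253]=B; 
C=cv2.resize(C,(258,258)); 
im[342:600,260:518]=C
D=cv2.resize(a['pixels'][290:350,250:310],(260,260),interpolation=2); im[:260,525:785]=D
cv2.imwrite('pics/c1.png',im[:,:,::-1])
E
python3 m1.py
```

```text
(array([421.55555556, 242.72222222]), np.int32(36), array([417, 241,  10,   5])) (array([371.66666667, 176.77777778]), np.int32(18), array([369, 175,   6,   5])) (array([223.84074074, 263.7037037 ]), np.int32(540), array([211, 251,  28,  28])) (array([279.85248227, 323.81985816]), np.int32(705), array([266, 304,  32,  38]))
paddle top z.139 [ 0.52545814 -0.22131337  0.145     ] scene [ 0.53001638 -0.22853497  0.139     ]
reamer [0.49694619 0.26274038 0.02      ] [0.49234575 0.27461078 0.03      ]
spindle [ 0.50011346 -0.05822464  0.14      ] [ 0.49878837 -0.04747087  0.14      ]
```

View pics/c1.png

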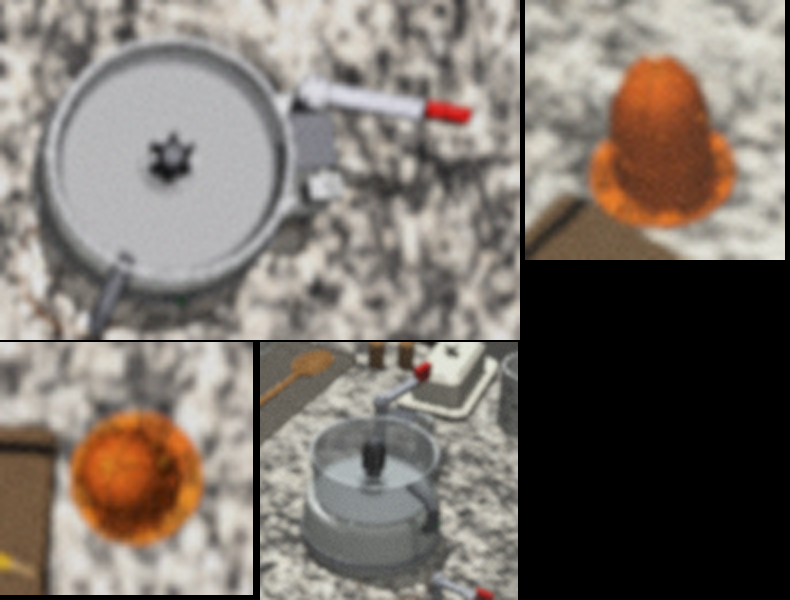

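The crop confirms the choice: clear jug on the white base, spindle at top px (353.7,253.8), hinge (388.8,238.3), catch post (390.8,261.3) and red paddle (421.7,242.7). Bar is open, pointing at about -y.

```bash
python3 - <<'E'
from h import *
b=snap('top')
S=onz(b,353.5,254,.14);H=onz(b,388.8,238.3,.143);P=onz(b,421.7,242.7,.145);C=onz(b,390.8,261.3,.13)
for n,q in zip('SHPC',(S,H,P,C)):print(n,q.round(4))
d=H-S; print('yaw from S->H',np.degrees(np.arctan2(d[1],d[0])-np.arctan2(-.088,.028)),np.hypot(*d[:2]), np.hypot(*(P-H)[:2]))
d=H-C;print('yaw C->H',np.degrees(np.arctan2(d[1],d[0])),np.hypot(*d[:2]))
d=P-H;print('bar dir',np.degrees(np.arctan2(d[1],d[0])))
w=snap('wrist');o=readout.get_obs()
from scipy.spatial.transform import Rotation as Ro
Rt=Ro.from_euler('xyz',o['ee_rot']).as_matrix()
print('cam in tool',Rt.T@(-w['R'].T@w['t']-o['tool_pos']),(w['R']@Rt).round(2).tolist(),w['fx'])
print(Rt.round(2).tolist(), Rt.T@(np.array([.56,-.24,.21])-o['tool_pos']))
E
```

```text
S [ 0.5024 -0.0618  0.14  ]
H [ 0.5376 -0.1454  0.143 ]
P [ 0.5255 -0.2217  0.145 ]
C [ 0.4846 -0.1499  0.13  ]
yaw from S->H 5.188440204761347 0.0906737953684482 0.07724082650752147
yaw C->H 4.849038713687357 0.05319193395909274
bar dir -99.009179907192
cam in tool [ 0.08103163 -0.00063127 -0.17884372] [[-0.0, 1.0, -0.0], [-0.96, -0.0, -0.28], [-0.28, 0.0, 0.96]] 371.64829954431775
[[0.93, 0.36, -0.0], [0.36, -0.93, 0.0], [0.0, -0.0, -1.0]] [ 0.4362626  -0.1245368  -0.00480584]
```

Call:
{"method": "carry_out", "body": {"motion": ".18 -.057 0 0 0 0 0;.18 -.057 0 0 0 0 0;.18 -.057 0 0 0 0 0;.18 -.057 0 0 0 0 0;.18 -.057 0 0 0 0 0;.18 -.057 0 0 0 0 0;.18 -.057 0 0 0 0 0;.18 -.057 0 0 0 0 0;.18 -.057 0 0 0 0 0;.18 -.057 0 0 0 0 0;.18 -.057 0 0 0 0 0;.18 -.057 0 0 0 0 0"}}

```text
time: 1.8
tool_pos: [0.5526, -0.2294, 0.2054]
ee_rot: [3.141, 0.0, 0.368]
wrist_force: [-0.1, 0.1, -0.9]
width: 0.0005
finger_force: 0.0
```

Call:
{"method": "carry_out", "body": {"motion": "0 0 0 0 0 -.083 0;0 0 0 0 0 -.083 0;0 0 0 0 0 -.083 0;0 0 0 0 0 -.083 0;0 0 0 0 0 -.083 0;0 0 0 0 0 -.083 0;0 0 0 0 0 0 0"}}

```text
time: 2.68
tool_pos: [0.5516, -0.2302, 0.2053]
ee_rot: [-3.141, 0.0, 1.409]
wrist_force: [-0.1, -0.2, -0.3]
width: 0.0002
finger_force: 0.0
```

```bash
cat >> h.py <<'E'
from scipy.spatial.transform import Rotation as Ro
def delta(X,yaw_deg):
    "shares to move so the TCP is at X pointing down with this yaw"
    o=readout.get_obs(); R=Ro.from_euler('xyz',o['ee_rot']); G=Ro.from_euler('xyz',[np.pi,0,np.radians(yaw_deg)])
    return R.inv().apply(np.array(X)-o['tool_pos'])/.2, (R.inv()*G).as_rotvec()/np.radians(120)
E
python3 - <<'E'
from h import *
o=readout.get_obs();print(o['tool_pos'],np.degrees(o['ee_rot']),o['joint_positions'],o['time'])
w=snap('wrist','w1.png')
for X in [(.5024,-.0618,.14),(.5376,-.1454,.143),(.5255,-.2217,.145)]: print(proj(w,X,True))
E
```

```text
[ 0.55163443 -0.23022847  0.20533855] [-1.79988459e+02  1.52466119e-05  8.07154291e+01] [-4.90171153e-01  1.94198565e-01  1.25078074e+00 -6.56886355e-05
  1.69680395e+00 -3.28133070e-01] 2.675
[217.33797932  27.69282001]
[287.69625652 135.03246778]
[290.53031376 250.5811806 ]
```

View pics/w1.png

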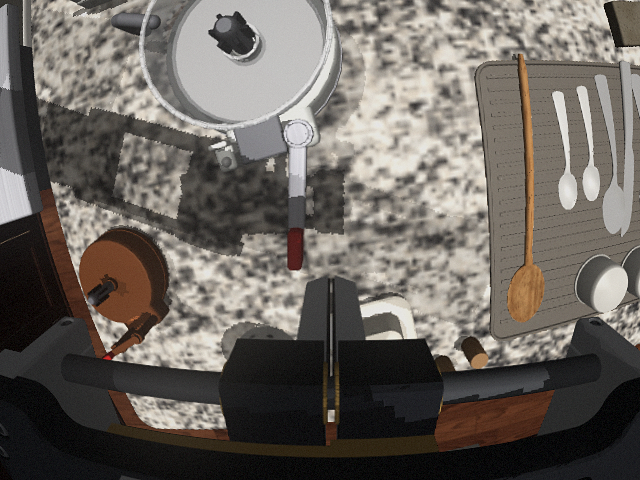

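The wrist view shows the hinge head (299,132), paddle (295,249), spindle top (228,18) and catch post (226,160).

```bash
python3 - <<'E'
from h import *
w=snap('wrist')
H=onz(w,299,132,.143,True);S=onz(w,229,18,.14,True);P=onz(w,295,234,.15,True);Pe=onz(w,295,268,.15,True);C=onz(w,226,160,.125,True)
print(H,S,P,Pe,C)
d=P-H;print('bar',np.degrees(np.arctan2(d[1],d[0])),np.hypot(*d[:2]),np.hypot(*(Pe-H)[:2]))
d=H-S; print('yaw',np.degrees(np.arctan2(d[1],d[0])-np.arctan2(-.088,.028)),np.hypot(*d[:2]))
E
```

```text
[ 0.54522348 -0.14477532  0.143     ] [ 0.51150414 -0.05686911  0.14      ] [ 0.53145689 -0.20945451  0.15      ] [ 0.52691634 -0.2328099   0.15      ] [ 0.48879361 -0.15382788  0.125     ]
bar -102.01577395009092 0.06612803585941292 0.08991795304842733
yaw 3.335847966881816 0.09415144746780932
```

Call:
{"method": "carry_out", "body": {"motion": "0 .03 .1 0 0 0.014 0;0 0 .13 0 0 0 0;0 0 .125 0 0 0 0;0 0 0 0 0 0 0;0 -.04 0 0 0 0 0;0 -.04 0 0 0 0 0;0 0 0 0 0 0 0"}}

```text
time: 3.65
tool_pos: [0.5418, -0.2284, 0.1359]
ee_rot: [3.139, 0.001, 1.381]
wrist_force: [0.4, -0.1, -0.5]
width: 0.0006
finger_force: 0.0
```

Call:
{"method": "carry_out", "body": {"motion": "-.005 -.0274 0 0 0 .0333 0;-.005 -.0274 0 0 0 .0333 0;-.005 -.0274 0 0 0 .0333 0;-.005 -.0274 0 0 0 .0333 0;-.005 -.0274 0 0 0 .0333 0;-.005 -.0274 0 0 0 .0333 0;-.005 -.0274 0 0 0 .0333 0;-.005 -.0274 0 0 0 .0333 0;0 0 0 0 0 0 0"}}

```text
time: 4.78
tool_pos: [0.4994, -0.2173, 0.1353]
ee_rot: [3.14, -0.0, 0.824]
wrist_force: [-0.1, 1.0, 0.2]
width: 0.0003
finger_force: 0.0
```

```bash
python3 - <<'E'
from h import *
o=readout.get_obs();print(o['tool_pos'],np.degrees(o['ee_rot']),o['time'])
w=snap('wrist','w2.png')
E
```

```text
[ 0.49940123 -0.21726005  0.13527069] [ 1.79915256e+02 -1.77310466e-02  4.72214671e+01] 4.775
```

View pics/w2.png

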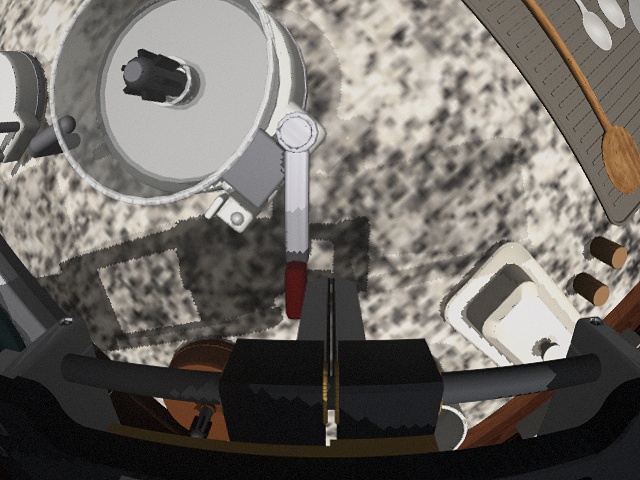

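The bar is following the finger: paddle (296,290), hinge (298,131), catch post (237,215). Continuing round.

Call:
{"method": "carry_out", "body": {"motion": "-.0 -.0274 0 0 0 .0333 0;-.0 -.0274 0 0 0 .0333 0;-.0 -.0274 0 0 0 .0333 0;-.0 -.0274 0 0 0 .0333 0;-.005 -.0274 0 0 0 .0333 0;-.005 -.0274 0 0 0 .0333 0;-.005 -.0274 0 0 0 .0333 0;-.005 -.0274 0 0 0 .0333 0;-.005 -.0274 0 0 0 .0333 0;-.003 -.0274 0 0 0 .0333 0;0 0 0 0 0 0 0"}}

```text
time: 6.2
tool_pos: [0.4682, -0.1724, 0.1348]
ee_rot: [3.141, -0.001, 0.128]
wrist_force: [-0.5, -0.3, 0.2]
width: 0.0005
finger_force: 0.0
```

Call:
{"method": "carry_out", "body": {"motion": "0 -.01 0 0 0 0 0;0 -.01 0 0 0 0 0;0 -.01 0 0 0 0 0;0 0 0 0 0 0 0"}}

```text
time: 6.7
tool_pos: [0.4679, -0.1706, 0.1349]
ee_rot: [3.132, -0.001, 0.125]
wrist_force: [0.8, -10.8, -3.1]
width: 0.0006
finger_force: 5.0
```

Call:
{"method": "carry_out", "body": {"motion": "0 -.015 0 0 0 0 0;0 -.01 0 0 0 0 0;0 0 0 0 0 0 0"}}

```text
time: 7.08
tool_pos: [0.4678, -0.1701, 0.1351]
ee_rot: [3.123, -0.001, 0.123]
wrist_force: [3.3, -19.4, -5.3]
width: 0.0004
finger_force: 10.0
```

```bash
python3 - <<'E'
from h import *
w=snap('wrist'); t=snap('top')
A=cv2.resize(t['pixels'][215:300,310:440],(520,340),interpolation=2)
im=np.zeros((600,520,3),np.uint8);im[:340]=A;im[342:600,:516]=cv2.resize(w['pixels'][0:320],(516,258))
cv2.imwrite('pics/c2.png',im[:,:,::-1])
E
```

```text
(no output)
```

View pics/c2.png

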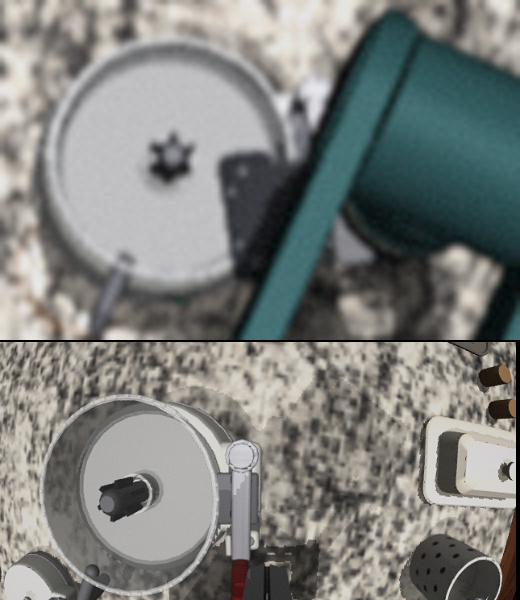

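The bar lies across the tab into the catch post and no longer yields (19 N for 0.5 mm), so it is shut. I'll back off and look at the spindle from above.

Call:
{"method": "carry_out", "body": {"motion": "0 .06 0 0 0 0 0;0 .08 0 0 0 0 0;0 0 .0 0 0 0 0;0 0 -.2 0 0 0 0;0 0 -.2 0 0 0 0;0 -.2 0 0 0 0 0;0 -.25 0 0 0 0 0;0 -.25 0 0 0 0 0;0 -.08 0 0 0 0 1;0 0 0 0 0 0 1"}}

```text
time: 8.43
tool_pos: [0.4504, -0.0339, 0.2146]
ee_rot: [3.141, -0.0, 0.128]
wrist_force: [0.0, -1.1, 0.2]
width: 0.0169
finger_force: 0.0
```

```bash
python3 - <<'E'
from h import *
o=readout.get_obs();print(o['tool_pos'],np.degrees(o['ee_rot']),o['time'])
w=snap('wrist','w3.png')
E
```

```text
[ 0.45041677 -0.03386056  0.21459373] [ 1.79966929e+02 -1.46619966e-02  7.35811562e+00] 8.425
```

View pics/w3.png

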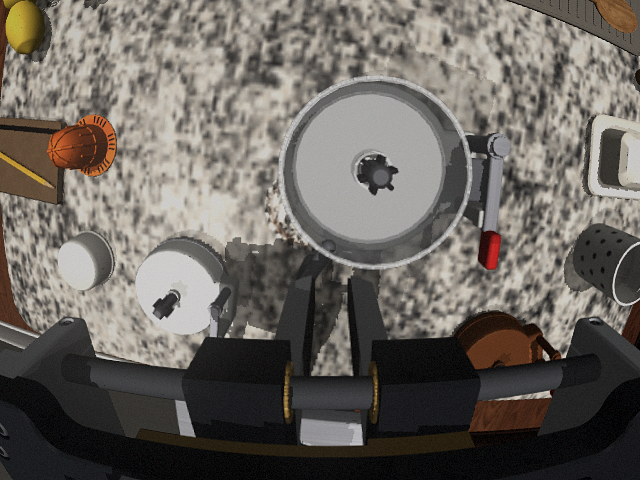

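Keeper bar shut: hinge (497,146), paddle (489,250) over the post. Spindle top at (381,177). Putting the camera straight above the spindle to get the axis and tooth clocking.

Call:
{"method": "carry_out", "body": {"motion": "-.14 .153 0.05 0 0 0 1;0 0 .1 0 0 0 1;0 0 .1 0 0 0 1;0 0 0 0 0 0 1"}}

```text
time: 8.98
tool_pos: [0.4254, -0.0695, 0.1626]
ee_rot: [-3.14, 0.004, 0.124]
wrist_force: [-0.3, -0.4, 0.4]
width: 0.0609
finger_force: 0.0
```

```bash
cat > m2.py <<'E'
from h import *
o=readout.get_obs();print(o['tool_pos'],np.degrees(o['ee_rot']),o['time'])
w=snap('wrist'); t=snap('top'); o=readout.get_obs()
def star(s,X0,wr):
    # rectify a patch on plane z=.130 around X0, 0.2 mm/px
    n=201; g=(np.arange(n)-100)*2e-4
    xs,ys=np.meshgrid(X0[0]+g,X0[1]+g); P=np.stack([xs,ys,np.full_like(xs,.13)],-1)
    m=np.array([[proj(s,p,wr) for p in r] for r in P]).astype(np.float32)
    return cv2.remap(s['pixels'],m[...,0],m[...,1],cv2.INTER_LINEAR)
c=proj(w,(.507,-.058,.14),True); print(c,-w['R'].T@w['t'])
X0=np.array([.507,-.058])
if True:
  for k in range(4):
    p=star(w,X0,True); g=cv2.cvtColor(p,cv2.COLOR_RGB2GRAY); m=(g<80).astype(np.uint8)
    n,l,st,ce=cv2.connectedComponentsWithStats(m); i=1+np.argmax(st[1:,4]); X0=X0+(ce[i]-100)*2e-4
    print(X0,st[i])
  yy,xx=np.nonzero(l==i); a=np.arctan2(yy-100,xx-100); r=np.hypot(yy-100,xx-100)*.2
  k=(r>10.5)&(r<15); print('wrist clock',np.degrees(np.angle(np.exp(6j*a[k]).mean()))/6,abs(np.exp(6j*a[k]).mean()))
p2=star(t,X0,False); 
im=np.hstack([cv2.resize(p,(390,390)),cv2.resize(p2,(390,390))]); cv2.imwrite('pics/st.png',im[::-1,:,::-1])
E
python3 m2.py
```

```text
[ 0.42538636 -0.06951446  0.16264618] [-179.93148765    0.23276161    7.08580157] 8.975
[329.24820343 132.05097211] [ 0.50630919 -0.05902217  0.34132745]
[ 0.5064585  -0.06059364] [  27   21  143  133 6010]
[ 0.5064601  -0.06058117] [  30   34  143  132 6014]
[ 0.50645141 -0.06057292] [  30   34  143  132 6009]
[ 0.50645477 -0.06058836] [  30   34  143  132 6021]
wrist clock -6.190146786495981 0.8963891691760604
```

View pics/st.png

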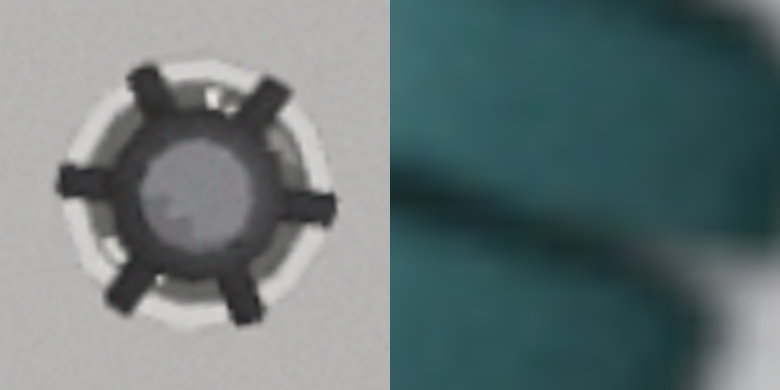

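The rectified view shows the spindle star clearly: axis at (0.5065, -0.0606), tooth clocking -6.2° mod 60. Now the reamer.

Call:
{"method": "carry_out", "body": {"motion": "0 0 -.19 0 0 0 1;.02 -.2 0 0 0 0 1;.02 -.2 0 0 0 0 1;.02 -.2 0 0 0 0 1;.02 -.2 0 0 0 0 1;.02 -.2 0 0 0 0 1;.02 -.2 0 0 0 0 1;.02 -.2 0 0 0 0 1;.015 -.2 0 0 0 0 1;0 -.03 0 0 0 0 1;0 0 0 0 0 0 1"}}

```text
time: 10.45
tool_pos: [0.4167, 0.2587, 0.2031]
ee_rot: [3.141, -0.001, 0.126]
wrist_force: [-0.2, -0.2, -0.8]
width: 0.0944
finger_force: 0.0
```

```bash
cat > m3.py <<'E'
from h import *
o=readout.get_obs();print(o['tool_pos'],np.degrees(o['ee_rot']),o['time'],o['joint_positions'])
w=snap('wrist'); print(-w['R'].T@w['t'])
def patch(s,X0,z,h=.05,n=301):
    g=np.linspace(-h,h,n); xs,ys=np.meshgrid(X0[0]+g,X0[1]+g); P=np.stack([xs,ys,np.full_like(xs,z)],-1)
    m=np.array([[proj(s,p,True) for p in r] for r in P]).astype(np.float32)
    return cv2.remap(s['pixels'],m[...,0],m[...,1],cv2.INTER_LINEAR)
def orange(p):
    h=cv2.cvtColor(p,cv2.COLOR_RGB2HSV); m=((h[...,0]<20)&(h[...,1]>140)&(h[...,2]>50)).astype(np.uint8)
    n,l,st,c=cv2.connectedComponentsWithStats(m); i=1+np.argmax(st[1:,4]); return (l==i).astype(np.uint8)
X=np.array([.497,.265])
for k in range(2):
    p=patch(w,X,.003); m=orange(p); c,_=cv2.findContours(m,0,2); hull=cv2.convexHull(max(c,key=cv2.contourArea))
    (cx,cy),r=cv2.minEnclosingCircle(hull); X=X+(np.array([cx,cy])-150)/3000; print('foot',X,r/3)
q=patch(w,X,.06,.04)
im=np.hstack([cv2.resize(p,(395,395)),cv2.resize(q,(395,395))]); cv2.imwrite('pics/rm.png',im[::-1,:,::-1])
E
python3 m3.py
```

```text
[0.4167217  0.25871648 0.20307985] [ 1.79965524e+02 -5.65057820e-02  7.24659054e+00] 10.45 [ 4.40581739e-01 -4.59808231e-02  1.51108380e+00 -8.81833297e-04
  1.67573758e+00  1.88480880e+00]
[0.49666496 0.26964281 0.38215306]
foot [0.49897838 0.26449305] 37.775838216145836
foot [0.49896773 0.2644715 ] 37.77856699625651
```

View pics/rm.png

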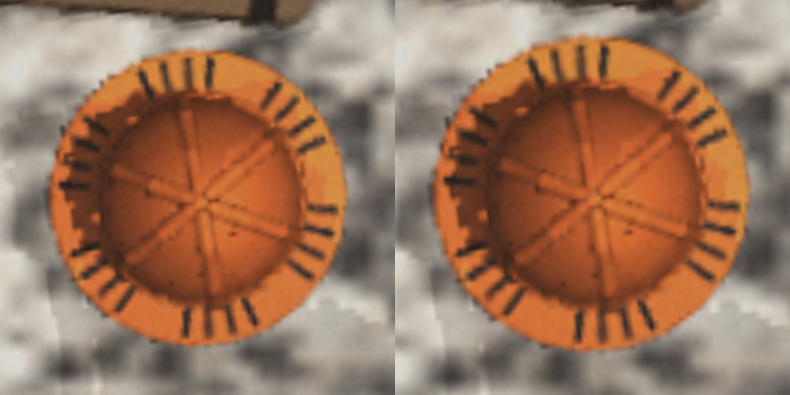

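The rectified wrist view shows the reamer centred at (0.499, 0.2645), the six full ribs at about -20.5° mod 60, and the board beyond it in +y. I'll grip at yaw 54.5°, which keeps the fingers between ribs and clear of the board.

Call:
{"method": "carry_out", "body": {"motion": ".206 .0115 0 0 0 -.079 .8;.0 0 0 0 0 -.079 .8;0 0 0 0 0 -.079 .8;0 0 0 0 0 -.079 .8;0 0 .15 0 0 -.079 .8;0 0 .15 0 0 0 .8;0 0 0 0 0 0 .8"}}

```text
time: 11.38
tool_pos: [0.4561, 0.2597, 0.14]
ee_rot: [-3.139, 0.005, 0.951]
wrist_force: [0.3, 0.4, 0.5]
width: 0.075
finger_force: 0.0
```

```bash
python3 - <<'E'
from h import *
o=readout.get_obs();print(o['tool_pos'],np.degrees(o['ee_rot']),o['time']); print(delta((.499,.2645,.1),54.5))
E
```

```text
[0.45612417 0.25969097 0.14003742] [-179.85590765    0.29867676   54.5034754 ] 11.375
(array([0.14509801, 0.1610761 , 0.19902896]), array([-1.20069135e-03,  2.48900810e-03,  2.58318534e-05]))
```

Call:
{"method": "carry_out", "body": {"motion": ".07 .08 0 0 0 0 .8;.07 .08 0 0 0 0 .8;0 0 .1 0 0 0 .8;0 0 0 0 0 0 .8"}}

```text
time: 11.88
tool_pos: [0.4998, 0.2652, 0.1225]
ee_rot: [-3.141, 0.001, 0.952]
wrist_force: [0.8, 0.7, -0.1]
width: 0.075
finger_force: 0.0
```

```bash
python3 - <<'E'
from h import *
o=readout.get_obs();print(o['tool_pos'],np.degrees(o['ee_rot']),o['time']); print(delta((.499,.2645,.028),54.5))
E
```

```text
[0.49979834 0.2652087  0.12245551] [-1.79970815e+02  7.55508484e-02  5.45529159e+01] 11.875
(array([-0.00457892, -0.00095622,  0.47228456]), array([-0.00024292,  0.0006297 ,  0.00044081]))
```

Call:
{"method": "carry_out", "body": {"motion": "-.0045 -.001 .16 0 0 0 .8;0 0 .16 0 0 0 .8;0 0 .1 0 0 0 .8;0 0 .05 0 0 0 .8;0 0 0 0 0 0 .8;0 0 0 0 0 0 0;0 0 0 0 0 0 0;0 0 0 0 0 0 0;0 0 0 0 0 0 0"}}

```text
time: 13.0
tool_pos: [0.4996, 0.2657, 0.0293]
ee_rot: [3.141, -0.001, 0.953]
wrist_force: [-0.4, -0.0, 2.4]
width: 0.0501
finger_force: 30.0
```

Call:
{"method": "carry_out", "body": {"motion": "0 0 -.08 0 0 0 0;0 0 -.16 0 0 0 0;0 0 -.19 0 0 0 0;0 0 -.19 0 0 0 0;0 0 -.19 0 0 0 0;0 0 -.14 0 0 0 0;0 0 0 0 0 0 0"}}

```text
time: 13.88
tool_pos: [0.5003, 0.2661, 0.2221]
ee_rot: [3.138, -0.006, 0.953]
wrist_force: [-0.1, 0.7, -1.1]
width: 0.05
finger_force: 29.9
```

Call:
{"method": "carry_out", "body": {"motion": "-.08 .06 0 0 0 0 0;-.14 .1 0 0 0 0 0;-.16 .12 0 0 0 0 0;-.16 .12 0 0 0 0 0;-.16 .12 0 0 0 0 0;-.16 .12 0 0 0 0 0;-.16 .12 0 0 0 0 0;-.14 .1 0 0 0 0 0;-.14 .1 0 0 0 0 0;0 0 0 0 0 0 0"}}

```text
time: 15.12
tool_pos: [0.5034, -0.0603, 0.2161]
ee_rot: [-3.138, 0.003, 0.949]
wrist_force: [0.2, 0.6, 0.1]
width: 0.0501
finger_force: 29.9
```

Call:
{"method": "carry_out", "body": {"motion": "0 0 0 0 0 -.06 0;0 0 0 0 0 -.06 0;0 0 0 0 0 0 0;0 0 0 0 0 0 0"}}

```text
time: 15.62
tool_pos: [0.5046, -0.0573, 0.2177]
ee_rot: [-3.14, 0.0, 1.203]
wrist_force: [-0.2, 0.5, 0.1]
width: 0.05
finger_force: 29.9
```

```bash
python3 - <<'E'
from h import *
o=readout.get_obs();print(o['tool_pos'],np.degrees(o['ee_rot']),o['time'],o['width'],o['wrist_force']); print(delta((.5065,-.0606,.2),68.8))
w=snap('wrist','w4.png')
E
```

```text
[ 0.50458453 -0.05725493  0.21774503] [-1.79922557e+02  9.68063798e-03  6.89497906e+01] 15.625 0.049956347432866366 [-0.2108265   0.51182276  0.12484342]
(array([-0.01215416,  0.01506563,  0.08870692]), array([-6.45249780e-04,  8.15155142e-05,  1.24820043e-03]))
```

View pics/w4.png

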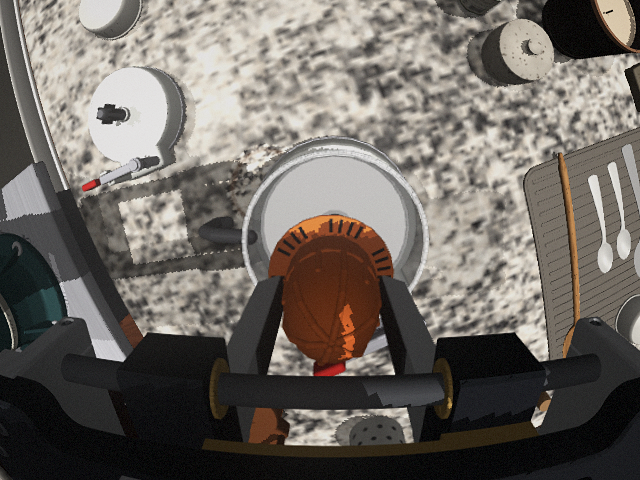

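The reamer sits upright in the grip at (332,295), flange over the jug, spindle hidden beneath. Correcting the offset and lowering.

Call:
{"method": "carry_out", "body": {"motion": "-.0057 .015 0 0 0 0 0;0 0 .08 0 0 0 0;0 0 .08 0 0 0 0;0 0 .06 0 0 0 0;0 0 0.03 0 0 0 0;0 0 0 0 0 0 0;0 0 0 0 0 0 0"}}

```text
time: 16.55
tool_pos: [0.5078, -0.0598, 0.1691]
ee_rot: [3.14, -0.0, 1.205]
wrist_force: [-0.7, 0.0, -0.4]
width: 0.0503
finger_force: 29.9
```

```bash
python3 - <<'E'
from h import *
o=readout.get_obs();print(o['tool_pos'],np.degrees(o['ee_rot']),o['time'],o['width'],o['wrist_force']); print(delta((.507,-.0594,.157),68.8))
E
```

```text
[ 0.50783099 -0.05982995  0.16907874] [ 1.79930262e+02 -4.93385980e-03  6.90275468e+01] 16.55 0.05027155530863516 [-0.71381996  0.03804505 -0.44853549]
(array([ 0.00051499, -0.00472262,  0.06038804]), array([ 5.81063692e-04, -4.22694330e-05,  1.89619826e-03]))
```

Well aligned; continue down in small steps.

Call:
{"method": "carry_out", "body": {"motion": "0 -.004 .02 0 0 0 0;0 0 .02 0 0 0 0;0 0 .02 0 0 0 0;0 0 .01 0 0 0 0;0 0 .01 0 0 0 0;0 0 0 0 0 0 0"}}

```text
time: 17.3
tool_pos: [0.5067, -0.0595, 0.1523]
ee_rot: [-3.141, 0.0, 1.205]
wrist_force: [0.1, -0.2, -0.0]
width: 0.0504
finger_force: 29.9
```

Already 5 mm past the unmeshed rest height with no force, so the splines have meshed. Sliding home.

Call:
{"method": "carry_out", "body": {"motion": "0 0 .02 0 0 0 0;0 0 .02 0 0 0 0;0 0 .01 0 0 0 0;0 0 0 0 0 0 0;0 0 0 0 0 0 0"}}

```text
time: 17.92
tool_pos: [0.5068, -0.0595, 0.1426]
ee_rot: [3.141, 0.0, 1.205]
wrist_force: [0.6, 0.8, -0.9]
width: 0.0501
finger_force: 29.9
```

Call:
{"method": "carry_out", "body": {"motion": "0 0 .01 0 0 0 0;0 0 .01 0 0 0 0;0 0 .01 0 0 0 0;0 0 0 0 0 0 0;0 0 0 0 0 0 0"}}

```text
time: 18.55
tool_pos: [0.5074, -0.0596, 0.1385]
ee_rot: [3.139, -0.0, 1.205]
wrist_force: [-2.5, 0.5, 7.5]
width: 0.0502
finger_force: 30.2
```

Call:
{"method": "carry_out", "body": {"motion": "0 0 .01 0 0 0 0;0 0 .01 0 0 0 0;0 0 0 0 0 0 0;0 0 0 0 0 0 0"}}

```text
time: 19.05
tool_pos: [0.5075, -0.0596, 0.1354]
ee_rot: [3.138, -0.0, 1.205]
wrist_force: [-3.0, 1.7, 9.3]
width: 0.0501
finger_force: 30.3
```

Call:
{"method": "carry_out", "body": {"motion": "0 0 .01 0 0 0 0;0 0 .005 0 0 0 0;0 0 0 0 0 0 0;0 0 0 0 0 0 0"}}

```text
time: 19.55
tool_pos: [0.508, -0.0598, 0.135]
ee_rot: [3.136, -0.001, 1.205]
wrist_force: [-5.2, 2.0, 18.9]
width: 0.0502
finger_force: 30.5
```

Stiff stop at TCP z 0.135, exactly the predicted bottom (18.9 N against the 11 N needed). One hold check, then hand in.

Call:
{"method": "carry_out", "body": {"motion": "0 0 0 0 0 0 0;0 0 0 0 0 0 0;0 0 0 0 0 0 0;0 0 0 0 0 0 0"}}

```text
time: 20.05
tool_pos: [0.508, -0.0598, 0.135]
ee_rot: [3.136, -0.001, 1.205]
wrist_force: [-5.5, 1.2, 18.1]
width: 0.05
finger_force: 30.5
```

```bash
python3 - <<'E'
from h import *
for n in('wrist','top','scene'):
    s=snap(n); h=cv2.cvtColor(s['pixels'],cv2.COLOR_RGB2HSV)
    m=((h[...,0]<6)|(h[...,0]>174))&(h[...,1]>170)&(h[...,2]>80)
    k,l,st,c=cv2.connectedComponentsWithStats(m.astype(np.uint8))
    print(n,[(c[i].round().tolist(),int(st[i,4])) for i in range(1,k) if st[i,4]>10],'shut paddle expected',proj(s,(.506+(-.05*.996+.088*.08),-.0606+(-.05*.08-.088*.996),.145),n=='wrist'))
o=readout.get_obs();print(o['tool_pos'],o['wrist_force'],o['time'])
E
```

```text
wrist [([25.0, 202.0], 121), ([328.0, 442.0], 228)] shut paddle expected [317.35210118 442.22999948]
top [([394.0, 271.0], 24), ([465.0, 344.0], 11)] shut paddle expected [392.97289966 269.78356305]
scene [([382.0, 194.0], 23), ([400.0, 277.0], 15)] shut paddle expected [381.56103289 194.17550355]
[ 0.50800952 -0.05974507  0.13495588] [-6.0883346   0.92466338 18.44548767] 20.2
```

The paddle is where the shut position predicts in all three views, and the push is steady.

```bash
python3 -c "
from bench import robot; print(robot.close_job())"
```

```text
the job is handed in; nothing more can be done
None
```

I swung the keeper shut, then meshed the reamer on the spindle and pressed it to the bottom of its stroke; I handed the job in at about 20 s with the gripper still holding it down at about 18 N.

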